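# Index the rivet gauge arm to the loaded nest

### The arm

A 6-joint arm with a two-finger parallel gripper is mounted at the origin on the work surface. World frame = base frame: x ahead of the robot, y to its left, z up, the work surface at z = 0. Lengths are in mm, angles in rad, forces in N, time in s.
With the tool pointing down it reaches from about 350 to 875 mm from the base axis. Payload 4.2 kg.
Tool frame: the origin (TCP) lies at the very end of the fingers, on their centre line; the grasp point (between the pads) lies 19 mm behind it; z points along the fingers, y is the line along which they close (so a half turn about z gives the same grasp; the last joint's range is limited). The gripper opens to 85 mm and grips with 20 to 120 N. Pads are 22 mm wide; open, the fingers measure 114 mm over their backs; the gripper's body (76 mm by 85 mm) begins 54 mm behind the grasp point. The pads swing forward as they close: fully open they stand 13 mm farther back than shut.
Start: joints at [1.37, 0.385, 0.008, 0, -1.194, -0.259], TCP at [277.322, 560.082, 231.312] pointing down, gripper open.
Joint ranges: [-3.14, 3.14], [-1.21, 2.06], [-1.07, 1.41], [-3.16, 2.05], [-2.99, -0.16], [-3.1, 3.1]. Speed limits (rad/s): [2.79, 2.79, 3.14, 3.14, 3.14, 3.14].

### API

Orientations are given as a unit quaternion [x, y, z, w].
In Python, from bench import arm gives the robot as it stands.
- The arm moves only by the tool servo_tool, never from a script. Its argument "rows" is a list that holds one entry, the list of rows, each a list of 7 numbers: the finger opening in mm, from 0 to 85.4, then the shift along the tool's x, y, z in mm, then the turn, a rotation vector about the tool's x, y, z in rad. A call has 1 to 10 rows; each row is the pose to reach, as a shift and turn from the pose commanded when the call began, along the tool's axes at that moment; what a row does not reach only later rows make up. A row lasts 1/8 s, in which the tool goes at most 62.5 mm and 10.7 degrees, less where a joint would pass 70% of its speed; a pose out of reach is approached as far as the arm can. A call with a gripper value outside its range is refused whole. The fingers move at their own pace and stop on an object; the grip force is fixed at half the most. Time passes only in rows, so rows that repeat a pose let the fingers close. It gives the time, the measured TCP pose, the force, the opening and the grip force at its end, in the units of the state.
- arm.read_state(): the state, without advancing time (a new reading comes with each control period).
- arm.get_image(name): name is "side" or "top"; returns the picture (384x512x3 uint8, red, green, blue); there is no depth.
- arm.camera_params(name): a dict with "intrinsics" (3x3 intrinsics, pixels), "R" (3x3) and "t" (3): a world point X has camera coordinates R X + t. Camera axes: x right, y down, z forward; pixel columns grow to the right and rows downward; lengths in mm; the calibration is good to about 2 mm. A picture is of the moment at which its call begins. camera_params takes no time and is no camera call.
- arm.job_done(): hands the job in; it is judged then, once.
The state is a dict: "clock": time; "joints": joint angles; "joint_vel": joint speeds; "joint_efforts": joint torques, N m; "position": TCP position; "ee_rot": TCP orientation; "contact_force": force on the tool from outside, world axes, zero at the start; "wrist_torque": the same for the moment, N m; "gripper_width": finger opening in mm; "grasp_force": force on a finger pad.
Only numpy, scipy, OpenCV 4.12 (cv2) and the standard library are available. Lean on these libraries where they do the work, as an engineer would, in place of code of your own. Each camera call takes 0.05 s, during which the arm holds its last target. There are 200 camera calls.

### The job

The blue arm of the rivet gauge is locked over the empty middle nest by a spring index pin. Hook a fingertip under the pin's red pull ring from the inside, gently lift the pin clear, swing the arm one hole so that the dial gauge stands over the riveted steel plate (not the yellow blank), and let the pin spring fully home in that hole. Do not pinch the ring from outside, and leave the plate, the blank and everything else on the bench where they are.

Things in the scene. Friction and masses are not known exactly. Their poses are not given: they have to be found in the camera images.
- gauge_base: Grey steel base plate, 360 x 300 x 14 mm, fixed on the bench. Origin: on the arm's upright pivot axis, at bench level, 60 mm in from the plate's near edge. x points from the pivot to the middle hole (roughly away from the robot), y left, z up. Five brass-ringed holes lie on a 140 mm radius about the origin at -44, -22, 0, 22, 44 degrees from x; three black nests at -22, 0, 22 degrees on 240 mm.
- gauge_arm (a joint): Swing of the blue arm about the pivot, rad: 0 points along the base's x (middle hole; starts within 0.012), growing to the left (counter-clockwise from above); holes are 0.384 apart, end stops at +-0.80. The pivot is lightly stiff (0.12 N m) and the arm stays where it is left. With the pin in a hole it has about 0.02 play either way. Beam 30 mm wide, its top 63 mm above the bench.
- index_pin (a joint): Lift of the index pin, m: 0 fully home in a hole, 0.010 when its foot rides on the plate between holes, top stop at 0.022. Foot 12 mm thick, holes 18 mm. Spring and weight pull it down with 6 N (home) to 8 N (fully up): let go over a hole, it drops in by itself. Lift it 13 to 18 mm to swing.
- ring_centre (a point): Centre of the pull ring's opening; moves with pin and arm. Ring: red outside, steel inside, opening 54 mm, 68 mm over all, 11 mm thick, rigid. Its top leans outward, 40 degrees from upright: a finger in the arm's upright plane, pointing outward from the pivot and 30 to 60 degrees downward, passes through. Pin home: 162 mm from the pivot, 124 mm above the bench. Axes: x along the arm, z up.
- pin_head (a point): Top of the pin's head, at the foot of the ring, on the pin's axis: 140 mm from the pivot, 99 mm above the bench with the pin home. Below it a 32 mm round boss of the arm reaches up to 85 mm. Beyond the ring, outward and down, there are 45 mm of free space over the arm; on the pivot side nothing stands above 80 mm. Axes as the arm's.
- gauge_foot (a point): Tip of the spindle of the dial gauge (dial 54 mm across, its top 79 mm above the bench), on the arm 240 mm from the pivot, 32 mm above the bench. It must come to stand over the rivet.
- rivet (a point): Top of the rivet in the middle of the grey steel plate (72 x 55 x 6 mm, rivet head 16 mm across and 3 mm high, loose), which lies in the left or the right nest, 26 mm above the bench: one hole away from where the arm starts. To be left alone.
- blank: Loose yellow plastic blank plate, 72 x 55 x 6 mm, in the other side nest; origin at the centre of its underside. To be left alone.
- bowl: Bystander to be left alone: open stainless bowl, 170 mm across, 70 mm high. Origin at its underside.
- bottle: Bystander to be left alone: clear drinks bottle with green cap, 64 mm across, 190 mm high. Origin at its underside.
- jar: Bystander to be left alone: small glass jar with blue lid, 52 mm across, 60 mm high. Origin at its underside.
- screwdriver: Bystander to be left alone: screwdriver lying on the bench. Origin at its underside.
- wrench: Bystander to be left alone: open-ended wrench lying on the bench. Origin at its underside.
- red_bin: Bystander to be left alone: open red parts bin, 140 x 100 x 60 mm. Origin at its underside.
- ring_rim: The red outer rim of the pull ring (60 mm inside, 68 mm outside, 11 mm thick), not to be pinched. Its origin lies on the pin's axis, at bench level when the pin is home (the ring's centre is 22 mm outward along the arm and 124 mm above it); axes as those of the arm.
There are look-alikes about, which are no part of the job. Of the things shaped like the part that bears rivet, the bare steel one is meant.

How it is judged:
By the outcome, as a careful person would: the job done as asked, in the order asked, and still so for the second after the job is handed in, with the robot touching nothing.
It also fails if it takes over 58 s, if anything falls off the work surface, if the arm or the gripper's body presses on something with over 40 N, if the wrist force passes 120 N, or if a joint passes its speed limit or range.

## Working session

There is one attempt and no reset: what is moved stays moved. The work goes in short steps, Python scripts to look and compute and a tool call to move; the robot and the scene stay as the last step left them, time stands still between calls to the robot, and variables do not carry over. Pictures are saved under pics/ and viewed, at most 10 in all, crops included, and the job is handed in when it is done.

Besides the shell and the picture viewer there is one more tool, called by a JSON object that holds its "fn" and its "kwargs". servo_tool: Moves the arm, as the interface text tells. Its arguments: {"type":"object","properties":{"rows":{"type":"array"}},"required":["rows"]}

```bash
mkdir -p pics; python3 - <<'E'
from bench import arm
import cv2
for n in("side","top"):
    im=arm.get_image(n); cv2.imwrite(f"pics/{n}0.png",im[:,:,::-1])
    p=arm.camera_params(n); print(n,p)
print(arm.read_state())
E
```

```text
side {'intrinsics': array([[445.60523411,   0.        , 247.18841837],
       [  0.        , 445.60523411, 195.84405787],
       [  0.        ,   0.        ,   1.        ]]), 'R': array([[ 0.79635213, -0.60459231, -0.01707112],
       [-0.32753536, -0.40734894, -0.85251829],
       [ 0.5084721 ,  0.68449615, -0.52241855]]), 't': array([-389.9757355 ,  231.56007168, 1038.34206668])}
top {'intrinsics': array([[457.09864205,   0.        , 252.49437668],
       [  0.        , 457.09864205, 193.00067493],
       [  0.        ,   0.        ,   1.        ]]), 'R': array([[-0.02076658, -0.99977442,  0.0044564 ],
       [-0.97128267,  0.01911766, -0.23715922],
       [ 0.23702052, -0.00925341, -0.97146057]]), 't': array([-5.24708763e-01,  5.27446758e+02,  1.31456175e+03])}
{'clock': 0.1, 'joints': array([ 1.36958473e+00,  3.85505728e-01,  6.76229308e-03, -4.39311427e-04,
       -1.19402096e+00, -2.58581946e-01]), 'joint_vel': array([-0.00051458, -0.00160855,  0.00265722,  0.00347199,  0.00080155,
       -0.00089907]), 'joint_efforts': array([-1.13409518e-03, -3.93321705e+01,  1.88927060e+01,  4.19790924e+00,
       -2.62400805e-03,  2.43364454e-06]), 'position': array([277.11299234, 559.6206834 , 230.31452992]), 'ee_rot': array([ 9.73670967e-01, -2.27955783e-01, -1.75861209e-04,  9.89485456e-04]), 'contact_force': array([-0.32628575,  0.32499512, -0.81942198]), 'wrist_torque': array([0.01838159, 0.01358391, 0.02482225]), 'grasp_force': 0.0, 'gripper_width': 85.32944172158915}
```

View pics/side0.png

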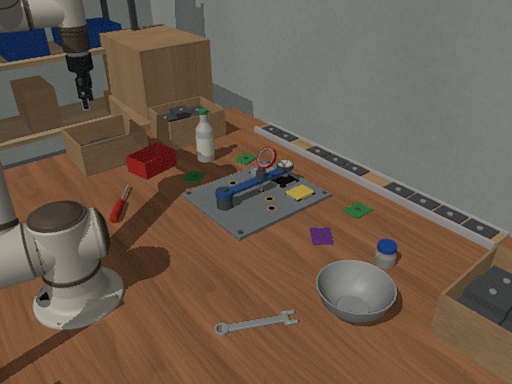

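View pics/top0.png

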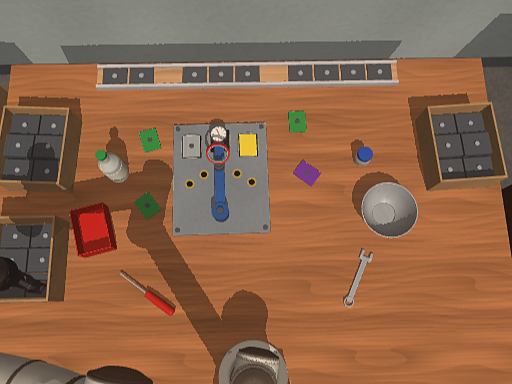

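Both views show the gauge. In the top view the pivot is near (220,210), the ring near (218,153), the riveted steel plate in the left nest at (191,146) and the yellow blank on the right at (248,145). The arm therefore has to swing left (+0.384).

```bash
cat > h.py <<'E'
import numpy as np, cv2
from bench import arm
def ray(n,uv):
    p=arm.camera_params(n); K,R,t=p["intrinsics"],p["R"],p["t"]
    return -R.T@t, R.T@np.linalg.inv(K)@np.array([*uv,1.])
def onz(n,uv,z):
    c,d=ray(n,uv); return c+d*(z-c[2])/d[2]
def tri(a,b):
    (c1,d1),(c2,d2)=ray("side",a),ray("top",b)
    s=np.linalg.lstsq(np.c_[d1,-d2],c2-c1,rcond=None)[0]
    p,q=c1+s[0]*d1,c2+s[1]*d2
    return (p+q)/2,np.linalg.norm(p-q)
def proj(n,X):
    p=arm.camera_params(n); v=p["intrinsics"]@(p["R"]@X+p["t"]); return v[:2]/v[2]
def blobs(im,lo,hi,box,amin=5):
    x0,y0,x1,y1=box; h=cv2.cvtColor(im[y0:y1,x0:x1],cv2.COLOR_RGB2HSV)
    m=cv2.inRange(h,lo,hi)
    if lo[0]==0: m|=cv2.inRange(h,(170,lo[1],lo[2]),(180,255,255))
    n,_,st,c=cv2.connectedComponentsWithStats(m)
    return [(c[i]+[x0,y0],st[i][:5]+[x0,y0,0,0,0]) for i in range(1,n) if st[i][4]>=amin],m
E
python3 - <<'E'
from h import *
np.set_printoptions(precision=1,suppress=True)
S,T=arm.get_image("side"),arm.get_image("top")
r={}
for n,im,box in(("side",S,(240,140,300,180)),("top",T,(190,130,250,175))):
    b,m=blobs(im,(0,120,60),(8,255,255),box)
    c=max(cv2.findContours(m,0,2)[0],key=cv2.contourArea); e=cv2.fitEllipse(c); r[n]=np.array(e[0])+box[:2]; print(n,e,r[n])
print("ring",tri(r["side"],r["top"]), onz("top",r["top"],124))
for k,lo,hi,z,box in(("brass",(12,110,60),(28,255,255),14,(175,160,270,200)),("blue",(105,120,40),(125,255,255),63,(175,120,270,235)),("yellow",(20,150,120),(35,255,255),23,(230,125,270,165))):
    b,m=blobs(T,lo,hi,box)
    for c,s in b: print(k,c,s,onz("top",c,z))
    if k=="blue": 
        ys,xs=np.nonzero(m)
        for y in range(0,m.shape[0],6):
            q=xs[ys==y]
            if len(q): print(y+120,q.min()+175,q.max()+175,onz("top",((q.min()+q.max())/2+175,y+120),63))
for c in((177,127),(263,125),(265,229),(178,229)): print("screw",onz("top",c,14))
cr=np.hstack([cv2.resize(T[115:240,165:275],None,fx=3.4,fy=3.4,interpolation=2),cv2.resize(S[130:240,180:335],None,fx=2.7,fy=425/110,interpolation=2)])
cv2.imwrite("pics/crop1.png",cr[:,:,::-1]);print(cr.shape)
E
```

```text
side ((26.123476028442383, 16.896638870239258), (18.857452392578125, 22.93145179748535), 34.13054656982422) [266.1 156.9]
top ((27.453521728515625, 22.672882080078125), (21.948623657226562, 23.03403091430664), 101.05155944824219) [217.5 152.7]
ring (array([635.3,  90.6, 124. ]), np.float64(2.84467640083237)) [636.6  89.9 124. ]
brass [268.4 166.3] [267 160   3  14  24] [625.6 -64.   14. ]
brass [236.9 173.1] [233 169   9   9  44] [605.   36.2  14. ]
brass [203.5 174.2] [199 170  10   9  48] [603.6 141.7  14. ]
brass [268.5 180.1] [268 177   2   7  11] [580.2 -62.8  14. ]
brass [251.2 181.6] [247 178   9   9  46] [576.4  -8.2  14. ]
brass [189.2 183.6] [185 180   9   9  47] [573.7 186.4  14. ]
blue [218.9 151.2] [214 146  10  13  83] [662.2  89.6  63. ]
blue [216.9 158. ] [215 157   6   3   8] [640.2  95.9  63. ]
blue [219.6 196.1] [212 169  17  51 501] [519.8  88.1  63. ]
150 215 223 [666.   89.3  63. ]
156 222 223 [646.4  78.6  63. ]
174 215 223 [589.   89.6  63. ]
180 215 223 [570.1  89.6  63. ]
186 215 224 [551.2  88.2  63. ]
192 215 224 [532.5  88.2  63. ]
198 215 224 [513.9  88.3  63. ]
204 215 225 [495.4  86.9  63. ]
210 212 228 [477.1  86.9  63. ]
216 213 226 [458.9  88.5  63. ]
yellow [247.6 144.3] [239 134  18  22 362] [697.2   0.8  23. ]
screw [764.1 228.2  14. ]
screw [765.8 -50.5  14. ]
screw [425.  -47.7  14. ]
screw [430.3 219.   14. ]
(425, 792, 3)
```

View pics/crop1.png

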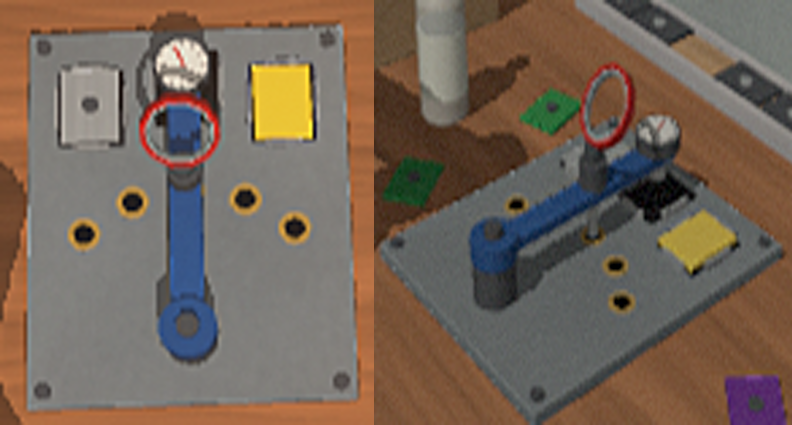

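The crops confirm this: the riveted bare plate is left of the arm, the blank is right, and the arm is pinned in the middle hole. Fitting the holes puts the pivot at about (474.4, 87.4) with the base yaw at about 0.014. The ring is at about (636, 90, 124), which matches the expected 162 mm from the pivot.

```bash
cat >> h.py <<'E'
from scipy.spatial.transform import Rotation as Ro
PIV=np.array([474.4,87.4,0]); YAW=.0137
def target(th,along,up,side=0,lift=0,pitch=40):
    "tool pose: along its axis past the ring centre, up in ring plane, lift of pin; arm angle th"
    M=Ro.from_euler("z",YAW+th); p=np.radians(pitch); d=np.array([np.cos(p),0,-np.sin(p)]); u=np.array([np.sin(p),0,np.cos(p)])
    pos=PIV+M.apply([162,side,124+lift]+along*d+up*u)
    return pos,M*Ro.from_matrix(np.c_[u,[0,-1,0],d])
def delta(pos,R,s=None):
    s=s or arm.read_state(); R0=Ro.from_quat(s["ee_rot"])
    print("shift",np.round(R0.inv().apply(pos-s["position"]),1),"turn",np.round((R0.inv()*R).as_rotvec(),3))
E
python3 - <<'E'
from h import *
print(target(.003,-150,0)); delta(*target(.003,-150,0))
print(onz("top",(112,160),100))
E
```

```text
(array([521.48676675,  88.18642211, 220.41814145]), Rotation.from_matrix(array([[ 0.64269798,  0.01669922,  0.76593762],
                            [ 0.01073405, -0.99986056,  0.01279235],
                            [ 0.76604444,  0.        , -0.64278761]])))
shift [428.2 314.2  10.7] turn [ 0.209  0.856 -0.445]
[627.88470245 405.74772918 100.        ]
```

{"fn": "servo_tool", "kwargs": {"rows": [[[0,43,31,1,0.02,0.085,-0.044],[0,86,63,2,0.04,0.17,-0.09],[0,128,94,3,0.06,0.257,-0.133],[0,171,126,4,0.084,0.342,-0.178],[0,214,157,5,0.105,0.428,-0.222],[0,257,188,6,0.125,0.514,-0.267],[0,300,220,7,0.146,0.6,-0.311],[0,343,251,9,0.167,0.685,-0.356],[0,385,283,10,0.188,0.77,-0.4],[0,428,314,11,0.209,0.856,-0.445]]]}}

```text
clock: 1.45
position: [497.8, 158.4, 274.9]
ee_rot: [0.925, -0.009, 0.381, -0.009]
contact_force: [1.7, -0.5, 2.0]
gripper_width: -0.3
grasp_force: 0.0
```

{"fn": "servo_tool", "kwargs": {"rows": [[[0,0,0,0,0,0,0],[0,0,0,0,0,0,0]]]}}

```text
clock: 1.7
position: [498.1, 157.4, 276.0]
ee_rot: [0.924, -0.013, 0.382, -0.009]
contact_force: [0.4, 0.6, 0.6]
gripper_width: 0.3
grasp_force: 0.0
```

```bash
python3 - <<'E'
from h import *
print(arm.read_state()["joints"]); delta(*target(.003,-120,0)); delta(*target(.003,-60,0))
E
```

```text
[ 0.32215585 -0.10312142 -0.99837621  1.9290062  -0.23312167 -0.63035018]
shift [-17.8  70.1  85.2] turn [ 0.006  0.089 -0.043]
shift [-12.4  69.6 145. ] turn [ 0.006  0.089 -0.043]
```

```bash
python3 - <<'E'
from h import *
delta(*target(.003,-100,0,pitch=60))
E
```

```text
shift [ 18.6  68.4 108.1] turn [-0.001 -0.26  -0.043]
```

{"fn": "servo_tool", "kwargs": {"rows": [[[0,0,0,0,0,-0.1,0],[0,0,0,0,0,-0.2,0],[0,5,20,0,0,-0.26,-0.02],[0,10,40,10,0,-0.26,-0.04],[0,18,60,20,0,-0.26,-0.04],[0,18,68,30,0,-0.26,-0.04],[0,18,68,30,0,-0.26,-0.04]]]}}

```text
clock: 2.58
position: [530.6, 91.3, 264.0]
ee_rot: [0.966, 0.009, 0.258, -0.002]
contact_force: [-0.1, 1.0, 0.8]
gripper_width: 0.1
grasp_force: 0.0
```

```bash
python3 - <<'E'
from h import *
print(arm.read_state()["joints"]); delta(*target(.003,-100,0,pitch=60)); delta(*target(.003,-60,0,pitch=55))
E
```

```text
[ 0.57250686 -0.01925635 -0.71797732  0.59001022 -0.49020038  0.54554721]
shift [21.7  3.  74.1] turn [-0.001  0.002  0.002]
shift [ 16.5   3.1 114.3] turn [-0.001  0.089  0.002]
```

{"fn": "servo_tool", "kwargs": {"rows": [[[0,3,1,20,0,0.02,0],[0,7,1,45,0,0.04,0],[0,10,2,70,0,0.06,0],[0,14,3,95,0,0.08,0],[0,16,3,114,0,0.09,0],[0,16,3,114,0,0.09,0]]]}}

```text
clock: 3.32
position: [602.7, 97.3, 199.4]
ee_rot: [0.959, 0.005, 0.282, 0.008]
contact_force: [0.9, -0.4, 0.1]
gripper_width: 0.1
grasp_force: 0.0
```

```bash
python3 - <<'E'
from h import *
print(arm.read_state()["joints"]); delta(*target(.003,-60,0,pitch=55)); delta(*target(.003,-60,0,pitch=50)); delta(*target(.003,20,0,pitch=50))
S,T=arm.get_image("side"),arm.get_image("top")
for n,im,z in(("side",S,(200,80,320,210)),("top",T,(165,100,275,240))):
    x0,y0,x1,y1=z; c=im[y0:y1,x0:x1]
    r=cv2.resize(c,(390,420),interpolation=2); cv2.imwrite(f"pics/_{n}.png",r[:,:,::-1])
cv2.imwrite("pics/app.png",np.hstack([cv2.imread("pics/_side.png"),cv2.imread("pics/_top.png")]))
E
```

```text
[ 0.2725897   0.16123662 -0.83608896  1.43578248 -0.16013128 -0.08032614]
shift [-14.9   7.3  21.8] turn [0.022 0.039 0.001]
shift [-20.1   7.3  22.2] turn [0.022 0.127 0.002]
shift [-10.    5.5 101.6] turn [0.022 0.127 0.002]
```

View pics/app.png

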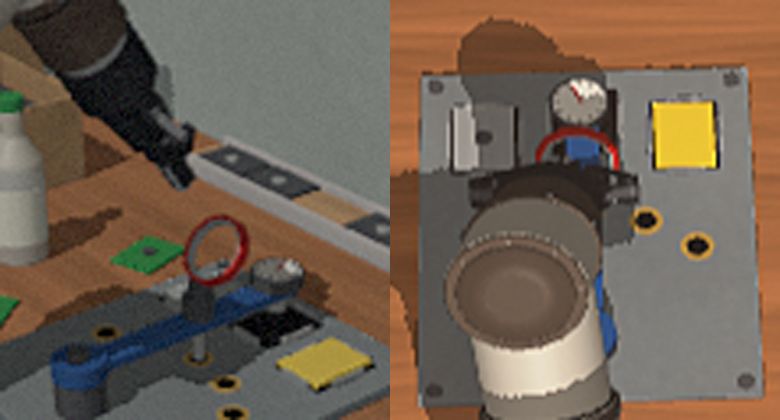

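The view shows the fingers just above and behind the ring, with the gauge untouched. Joint 5 is at its limit, so I'll fit the arm's kinematics from the recorded poses to pick a pitch and branch that can be reached.

```bash
cat > kin.py <<'E'
from h import *
import itertools
from scipy.optimize import least_squares
s=arm.read_state()
D=[([1.36958,.3855,.00676,-.00044,-1.19402,-.25858],[277.1,559.6,230.3],[.97367,-.22796,-.0002,.001]),
([.32216,-.10312,-.99838,1.92901,-.23312,-.63035],[498.1,157.4,276.],[.924,-.013,.382,-.009]),
([.57251,-.01926,-.71798,.59001,-.4902,.54555],[530.6,91.3,264.],[.966,.009,.258,-.002]),
([.27259,.16124,-.83609,1.43578,-.16013,-.08033],[602.7,97.3,199.4],[.959,.005,.282,.008])]
ax=dict(x=np.eye(3)[0],y=np.eye(3)[1],z=np.eye(3)[2])
def rots(q,sg,al="zyyxyx"):
    out=[Ro.identity()]
    for a,b,c in zip(q,sg,al): out.append(out[-1]*Ro.from_rotvec(a*b*ax[c]))
    return out
def orient_err(sg,al):
    C=[rots(q,sg,al)[-1].inv()*Ro.from_quat(r) for q,_,r in D]; m=Ro.concatenate(C).mean()
    return max((m.inv()*c).magnitude() for c in C),m
E
python3 - <<'E'
from kin import *
np.set_printoptions(precision=3,suppress=True)
res=[]
for al in("zyyxyx","zyyxyz","zyyyzy","zyyzyx","zyyzyz","zyyyxy"):
  for sg in itertools.product([1,-1],repeat=6): res.append((orient_err(sg,al)[0],al,sg))
res.sort(key=lambda r:r[0])
for r in res[:6]: print(r)
E
```

```text
(0.0006945113634032028, 'zyyxyx', (1, 1, -1, -1, -1, -1))
(0.347517139382376, 'zyyzyz', (1, 1, 1, 1, 1, 1))
(0.443972746464613, 'zyyyzy', (-1, -1, -1, -1, -1, -1))
(0.4699227769268531, 'zyyyzy', (1, -1, -1, -1, 1, -1))
(0.47001395789061473, 'zyyyzy', (-1, 1, -1, -1, -1, -1))
(0.582252959966139, 'zyyyzy', (1, 1, -1, -1, 1, -1))
```

```bash
cat >> kin.py <<'E'
SG=(1,1,-1,-1,-1,-1)
CM=orient_err(SG,"zyyxyx")[1]
def A(q):
    R=[r.as_matrix() for r in rots(q,SG)]
    return np.c_[R[1][:,0],R[1][:,2],R[2][:,2],R[3][:,[0,2]],R[4][:,1],R[5][:,2],R[6][:,0]]
par=np.linalg.lstsq(np.vstack([A(q) for q,_,_ in D]),np.hstack([p for _,p,_ in D]),rcond=1e-3)[0]
fk=lambda q:(A(q)@par,rots(q,SG)[-1]*CM)
LO=np.array([-3.14,-1.21,-1.07,-3.16,-2.99,-3.1]);HI=np.array([3.14,2.06,1.41,2.05,-.16,3.1])
def ik(pos,R,q0):
    f=lambda q:np.r_[(fk(q)[0]-pos)/100,(fk(q)[1].inv()*R).as_rotvec()]
    r=least_squares(f,np.clip(q0,LO+.01,HI-.01),bounds=(LO,HI)); return r.x,np.linalg.norm(r.fun)
E
python3 - <<'E'
from kin import *
np.set_printoptions(precision=2,suppress=True)
print(par,[np.linalg.norm(fk(q)[0]-p) for q,p,_ in D])
for th,al,up,l in((0,-60,0,0),(0,20,0,0),(0,20,12,16),(.384,20,12,16)):
  for pitch in(32,40,50,60):
    for q0 in ([.3,.2,-.8,1.4,-.3,0],[.3,.2,-.8,0,-.4,0],[.3,.2,-.8,-1.5,-.4,0],[.3,.2,-.8,-3,-.4,3],[.3,.2,-.8,-3,-.4,-3]):
        q,e=ik(*target(th,al,up,0,l,pitch),q0)
        if e<.01: print(th,al,pitch,q)
E
```

```text
[   0.15  160.45  564.87  421.67    0.02 -159.77   -0.03  297.6 ] [np.float64(0.019739397576922342), np.float64(0.045198019565162555), np.float64(0.03510687436625625), np.float64(0.023632471045680545)]
0 -60 32 [-0.2   0.26 -0.77 -2.76 -0.5  -1.8 ]
0 -60 60 [ 0.31  0.2  -0.81  1.19 -0.16  0.12]
0 -60 60 [ 0.31  0.2  -0.81  1.19 -0.16  0.12]
0 -60 60 [ 0.31  0.2  -0.81  1.19 -0.16  0.12]
0 -60 60 [ 0.31  0.2  -0.81  1.19 -0.16  0.12]
0 20 32 [-0.17  0.44 -0.69 -2.85 -0.58 -1.72]
0 20 40 [-0.13  0.39 -0.54 -2.67 -0.25 -1.94]
0 20 32 [-0.16  0.38 -0.64 -2.81 -0.48 -1.77]
0.384 20 32 [ 0.01  0.36 -0.37 -1.95 -0.36 -2.53]
0.384 20 32 [ 0.01  0.36 -0.37 -1.95 -0.36 -2.53]
0.384 20 60 [ 0.5   0.36 -0.54  0.28 -0.16  1.21]
0.384 20 60 [ 0.5   0.36 -0.54  0.28 -0.16  1.21]
0.384 20 60 [ 0.5   0.36 -0.54  0.28 -0.16  1.21]
```

The fitted FK matches the recorded poses to 0.05 mm. The flipped-wrist branch (q4 about -2.8) allows a shallow 32–35° finger, close to the ring axis. I'll check that branch over the whole job and plan the reconfiguration up in free air.

```bash
cat >> kin.py <<'E'
FLIP=Ro.from_euler("z",np.pi)
def tgt(*a,**k):
    p,R=target(*a,**k); return p,R*FLIP
def rows(path,q0,w=0):
    "tool-axes rows from commanded joints q0"
    p0,R0=fk(q0)
    for q in path:
        p,R=fk(q); v=np.r_[R0.inv().apply(p-p0),(R0.inv()*R).as_rotvec()]
        print([w]+[round(float(x),0) for x in v[:3]]+[round(float(x),2) for x in v[3:]])
E
python3 - <<'E'
from kin import *
np.set_printoptions(precision=2,suppress=True)
for pitch in(32,36):
  q=np.array([-.2,.26,-.77,-2.76,-.5,1.34])
  for th,al,up,l in((0,-80,0,0),(0,-60,0,0),(0,20,0,0),(0,20,10,0),(0,20,12,16),(.2,20,12,16),(.384,20,12,16),(.41,20,12,16),(.384,20,0,0),(.384,-60,0,0)):
    q,e=ik(*tgt(th,al,up,0,l,pitch),q); print(pitch,th,al,up,l,q,round(e,4))
q0=arm.read_state()["joints"]
qa=q0+[0,-.25,0,0,-.3,0]
qb=np.array([-.1,-.05,-.8,-2.76,-.55,1.34])
path=[q0+(qa-q0)*i/5 for i in range(1,6)]+[qa+(qb-qa)*i/26 for i in range(1,27)]
print(np.array([np.r_[fk(q)[0],fk(q)[1].as_matrix()[:,2]] for q in path[::3]]))
st=max((fk(a)[1].inv()*fk(b)[1]).magnitude() for a,b in zip(path,path[1:])); print(np.degrees(st),max(np.linalg.norm(fk(a)[0]-fk(b)[0]) for a,b in zip(path,path[1:])))
np.save("path.npy",path); rows(path[:10],q0)
E
```

```text
32 0 -80 0 0 [-0.2   0.21 -0.79 -2.73 -0.46  1.31] 0.0
32 0 -60 0 0 [-0.2   0.26 -0.78 -2.77 -0.5   1.35] 0.0
32 0 20 0 0 [-0.17  0.44 -0.69 -2.86 -0.58  1.43] 0.0
32 0 20 10 0 [-0.17  0.42 -0.67 -2.84 -0.55  1.41] 0.0
32 0 20 12 16 [-0.16  0.39 -0.64 -2.81 -0.48  1.37] 0.0
32 0.2 20 12 16 [-0.09  0.37 -0.47 -2.34 -0.36  0.97] 0.0
32 0.384 20 12 16 [ 0.    0.36 -0.37 -1.95 -0.36  0.62] 0.0
32 0.41 20 12 16 [ 0.02  0.36 -0.37 -1.91 -0.37  0.59] 0.0
32 0.384 20 0 0 [-0.06  0.41 -0.44 -2.11 -0.45  0.84] 0.0
32 0.384 -60 0 0 [-0.05  0.24 -0.5  -1.89 -0.4   0.6 ] 0.0
36 0 -80 0 0 [-0.15  0.17 -0.66 -2.56 -0.24  1.09] 0.0
36 0 -60 0 0 [-0.16  0.22 -0.67 -2.64 -0.3   1.19] 0.0
36 0 20 0 0 [-0.16  0.41 -0.63 -2.8  -0.43  1.36] 0.0
36 0 20 10 0 [-0.15  0.4  -0.6  -2.78 -0.39  1.33] 0.0
36 0 20 12 16 [-0.14  0.36 -0.56 -2.72 -0.32  1.26] 0.0
36 0.2 20 12 16 [ 0.03  0.34 -0.35 -1.97 -0.16  0.51] 0.0082
36 0.384 20 12 16 [ 0.15  0.34 -0.31 -1.58 -0.2   0.15] 0.0
36 0.41 20 12 16 [ 0.15  0.34 -0.31 -1.56 -0.22  0.15] 0.0
36 0.384 20 0 0 [ 0.05  0.38 -0.36 -1.84 -0.29  0.49] 0.0
36 0.384 -60 0 0 [
[... 368 characters left out ...]
2.3     0.39    0.39   -0.84]
 [ 328.13  110.76  120.26    0.53    0.49   -0.69]
 [ 382.4   176.43  172.36    0.71    0.48   -0.51]
 [ 461.3   194.09  246.83    0.88    0.34   -0.34]
 [ 541.92  152.88  326.38    0.97    0.1    -0.23]]
7.453927343838154 41.64757075450074
[0, 15.0, 19.0, -27.0, -0.05, 0.05, 0.01]
[0, 29.0, 39.0, -56.0, -0.1, 0.1, 0.02]
[0, 41.0, 58.0, -86.0, -0.15, 0.16, 0.04]
[0, 51.0, 78.0, -117.0, -0.2, 0.21, 0.05]
[0, 58.0, 99.0, -149.0, -0.24, 0.26, 0.08]
[0, 37.0, 132.0, -139.0, -0.25, 0.2, 0.19]
[0, 12.0, 160.0, -129.0, -0.24, 0.13, 0.29]
[0, -17.0, 184.0, -119.0, -0.23, 0.07, 0.4]
[0, -49.0, 202.0, -110.0, -0.22, 0.01, 0.51]
[0, -83.0, 214.0, -102.0, -0.2, -0.05, 0.62]
```

```bash
python3 - <<'E'
from kin import *
np.set_printoptions(precision=2,suppress=True)
q0=arm.read_state()["joints"]
W=[q0,q0+[0,-.25,.1,0,-.3,0],np.array([.1,-.1,-.35,-.7,-.58,.6]),np.array([-.15,.0,-.7,-2.6,-.52,1.2]),np.array([-.2,.21,-.79,-2.73,-.46,1.31])]
W[4]=ik(*tgt(0,-80,0,0,0,32),W[4])[0]
N=[4,12,11,5]; path=[]
for a,b,n in zip(W,W[1:],N): path+=[a+(b-a)*i/n for i in range(1,n+1)]
print(np.array([np.r_[fk(q)[0],fk(q)[1].as_matrix()[:,2]] for q in path[::3]]))
print(np.degrees(max((fk(a)[1].inv()*fk(b)[1]).magnitude() for a,b in zip(path,path[1:]))),max(np.linalg.norm(fk(a)[0]-fk(b)[0]) for a,b in zip(path,path[1:])),len(path))
np.save("path.npy",path); rows(path[:10],q0)
E
```

```text
[[ 611.34   77.23  253.74    0.61   -0.07   -0.79]
 [ 602.67   10.18  420.93    0.77   -0.24   -0.59]
 [ 585.06  -77.79  399.77    0.67   -0.22   -0.71]
 [ 552.65 -101.42  355.58    0.6    -0.07   -0.79]
 [ 531.71  -56.39  322.68    0.61    0.17   -0.78]
 [ 536.19   36.6   336.      0.67    0.42   -0.61]
 [ 508.25  110.29  287.89    0.7     0.52   -0.48]
 [ 512.41  160.58  287.28    0.81    0.48   -0.33]
 [ 545.89  161.67  308.78    0.92    0.3    -0.24]
 [ 577.22  120.09  289.83    0.95    0.09   -0.29]
 [ 573.61   95.94  196.67    0.88    0.03   -0.47]]
8.54202887179089 61.59863765208576 32
[0, 36.0, 21.0, -40.0, -0.06, 0.09, 0.02]
[0, 68.0, 43.0, -84.0, -0.11, 0.18, 0.04]
[0, 96.0, 67.0, -132.0, -0.17, 0.26, 0.07]
[0, 119.0, 91.0, -184.0, -0.22, 0.35, 0.11]
[0, 115.0, 126.0, -182.0, -0.21, 0.31, 0.24]
[0, 105.0, 156.0, -179.0, -0.2, 0.27, 0.37]
[0, 91.0, 178.0, -175.0, -0.17, 0.23, 0.49]
[0, 75.0, 194.0, -169.0, -0.13, 0.18, 0.62]
[0, 57.0, 202.0, -162.0, -0.08, 0.14, 0.74]
[0, 40.0, 201.0, -155.0, -0.02, 0.1, 0.85]
```

{"fn": "servo_tool", "kwargs": {"rows": [[[0,36,21,-40,-0.06,0.09,0.02],[0,68,43,-84,-0.11,0.18,0.04],[0,96,67,-132,-0.17,0.26,0.07],[0,119,91,-184,-0.22,0.35,0.11],[0,115,126,-182,-0.21,0.31,0.24],[0,105,156,-179,-0.2,0.27,0.37],[0,91,178,-175,-0.17,0.23,0.49],[0,75,194,-169,-0.13,0.18,0.62],[0,57,202,-162,-0.08,0.14,0.74],[0,40,201,-155,-0.02,0.1,0.85]]]}}

```text
clock: 4.68
position: [552.2, -101.2, 356.2]
ee_rot: [0.86, -0.395, 0.307, -0.102]
contact_force: [0.4, -0.8, -0.4]
gripper_width: -0.1
grasp_force: 0.0
```

```bash
python3 - <<'E'
from kin import *
np.set_printoptions(precision=2,suppress=True)
p=np.load("path.npy"); q=arm.read_state()["joints"]; print(q,p[9]); rows(p[10:20],p[9] if abs(q-p[9]).max()<.12 else q)
E
```

```text
[ 0.19 -0.1  -0.55  0.37 -0.51  0.26] [ 0.19 -0.1  -0.54  0.37 -0.52  0.26]
[0, -17.0, 6.0, 5.0, 0.04, -0.07, 0.11]
[0, -37.0, 5.0, 9.0, 0.09, -0.13, 0.22]
[0, -59.0, -3.0, 10.0, 0.14, -0.2, 0.33]
[0, -81.0, -20.0, 9.0, 0.21, -0.27, 0.43]
[0, -101.0, -44.0, 5.0, 0.28, -0.34, 0.53]
[0, -119.0, -74.0, -4.0, 0.36, -0.4, 0.63]
[0, -154.0, -74.0, 5.0, 0.38, -0.47, 0.74]
[0, -185.0, -78.0, 10.0, 0.41, -0.53, 0.86]
[0, -209.0, -86.0, 13.0, 0.44, -0.57, 0.98]
[0, -228.0, -96.0, 13.0, 0.47, -0.61, 1.11]
```

Tracking is excellent.

{"fn": "servo_tool", "kwargs": {"rows": [[[0,-17,6,5,0.04,-0.07,0.11],[0,-37,5,9,0.09,-0.13,0.22],[0,-59,-3,10,0.14,-0.2,0.33],[0,-81,-20,9,0.21,-0.27,0.43],[0,-101,-44,5,0.28,-0.34,0.53],[0,-119,-74,-4,0.36,-0.4,0.63],[0,-154,-74,5,0.38,-0.47,0.74],[0,-185,-78,10,0.41,-0.53,0.86],[0,-209,-86,13,0.44,-0.57,0.98],[0,-228,-96,13,0.47,-0.61,1.11]]]}}

```text
clock: 5.92
position: [504.9, 131.5, 283.2]
ee_rot: [-0.533, 0.655, -0.03, 0.535]
contact_force: [-0.7, -0.2, -1.0]
gripper_width: 0.4
grasp_force: 0.0
```

```bash
python3 - <<'E'
from kin import *
np.set_printoptions(precision=2,suppress=True)
p=np.load("path.npy"); q=arm.read_state()["joints"]; print(q,p[19]); rows(p[20:30],p[19] if abs(q-p[19]).max()<.12 else q)
E
```

```text
[ 0.   -0.06 -0.48 -1.4  -0.57  0.83] [ 0.01 -0.06 -0.48 -1.39 -0.56  0.82]
[0, -12.0, 6.0, 10.0, 0.06, -0.02, 0.12]
[0, -23.0, 6.0, 19.0, 0.13, -0.04, 0.25]
[0, -31.0, -0.0, 26.0, 0.2, -0.05, 0.37]
[0, -35.0, -12.0, 31.0, 0.28, -0.05, 0.49]
[0, -34.0, -29.0, 35.0, 0.36, -0.04, 0.61]
[0, -27.0, -48.0, 35.0, 0.44, -0.03, 0.73]
[0, -14.0, -70.0, 33.0, 0.53, -0.0, 0.84]
[0, 13.0, -56.0, 44.0, 0.53, 0.06, 0.88]
[0, 41.0, -41.0, 53.0, 0.52, 0.12, 0.91]
[0, 67.0, -25.0, 62.0, 0.51, 0.18, 0.94]
```

{"fn": "servo_tool", "kwargs": {"rows": [[[0,-12,6,10,0.06,-0.02,0.12],[0,-23,6,19,0.13,-0.04,0.25],[0,-31,0,26,0.2,-0.05,0.37],[0,-35,-12,31,0.28,-0.05,0.49],[0,-34,-29,35,0.36,-0.04,0.61],[0,-27,-48,35,0.44,-0.03,0.73],[0,-14,-70,33,0.53,0,0.84],[0,13,-56,44,0.53,0.06,0.88],[0,41,-41,53,0.52,0.12,0.91],[0,67,-25,62,0.51,0.18,0.94]]]}}

```text
clock: 7.18
position: [576.9, 104.0, 227.2]
ee_rot: [-0.033, 0.838, 0.008, 0.545]
contact_force: [0.1, -0.2, 0.8]
gripper_width: -0.3
grasp_force: 0.0
```

```bash
python3 - <<'E'
from kin import *
np.set_printoptions(precision=2,suppress=True)
print(arm.read_state()["joints"],arm.read_state()["position"]); delta(*tgt(.003,-70,0,0,0,32))
E
```

```text
[-0.18  0.13 -0.76 -2.68 -0.51  1.29] [576.92 103.99 227.22]
shift [ 61.1 -13.4  26.2] turn [0.03 0.14 0.04]
```

{"fn": "servo_tool", "kwargs": {"rows": [[[0,20,-4,9,0.01,0.05,0.01],[0,40,-9,17,0.02,0.1,0.03],[0,61,-13,26,0.03,0.14,0.04],[0,61,-13,26,0.03,0.14,0.04],[0,61,-13,26,0.03,0.14,0.04]]]}}

```text
clock: 7.8
position: [578.0, 89.0, 162.1]
ee_rot: [-0.008, 0.874, 0.004, 0.486]
contact_force: [0.8, 0.4, 0.1]
gripper_width: -0.4
grasp_force: 0.0
```

```bash
python3 - <<'E'
from kin import *
np.set_printoptions(precision=2,suppress=True)
print(arm.read_state()["joints"],arm.read_state()["position"]); delta(*tgt(.003,-70,0,0,0,32)); delta(*tgt(.003,22,0,0,0,32))
S,T=arm.get_image("side"),arm.get_image("top")
for n,im,z in(("side",S,(200,80,320,210)),("top",T,(165,100,275,240))):
    x0,y0,x1,y1=z; c=im[y0:y1,x0:x1]
    r=cv2.resize(c,(390,420),interpolation=2); cv2.imwrite(f"pics/_{n}.png",r[:,:,::-1])
cv2.imwrite("pics/app2.png",np.hstack([cv2.imread("pics/_side.png"),cv2.imread("pics/_top.png")]))
E
```

```text
[-0.2   0.24 -0.78 -2.73 -0.48  1.32] [578.03  88.96 162.06]
shift [ 1.4  0.2 -0.3] turn [0. 0. 0.]
shift [ 1.6  0.1 91.7] turn [0. 0. 0.]
```

View pics/app2.png

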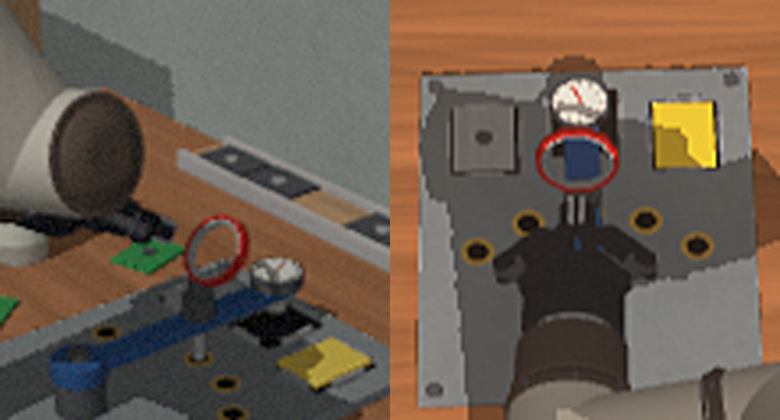

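The fingers are lined up with the ring: in the top crop the finger tip is at x≈576 and the ring centre at 577. Next I insert.

{"fn": "servo_tool", "kwargs": {"rows": [[[0,1.5,0,16,0,0,0],[0,1.5,0,32,0,0,0],[0,1.5,0,48,0,0,0],[0,1.5,0,60,0,0,0],[0,1.5,0,70,0,0,0],[0,1.5,0,80,0,0,0],[0,1.5,0,90,0,0,0],[0,1.5,0,94,0,0,0],[0,1.5,0,94,0,0,0]]]}}

```text
clock: 9.02
position: [656.8, 90.3, 110.2]
ee_rot: [-0.008, 0.874, 0.004, 0.485]
contact_force: [0.2, 0.5, 0.0]
gripper_width: 0.4
grasp_force: 0.0
```

```bash
python3 - <<'E'
from kin import *
np.set_printoptions(precision=2,suppress=True)
print(arm.read_state()["joints"],arm.read_state()["contact_force"]); delta(*tgt(.003,24,0,0,0,32)); delta(*tgt(.003,24,0,0,10,32));delta(*tgt(.003,24,0,0,26,32))
E
```

```text
[-0.17  0.45 -0.68 -2.85 -0.59  1.43] [0.23 0.45 0.02]
shift [-0.8  0.2 -0.6] turn [0. 0. 0.]
shift [-9.3  0.2 -5.9] turn [0. 0. 0.]
shift [-22.9   0.2 -14.4] turn [0. 0. 0.]
```

{"fn": "servo_tool", "kwargs": {"rows": [[[0,-3.4,0,-2.1,0,0,0],[0,-6.8,0,-4.2,0,0,0],[0,-8.5,0,-5.3,0,0,0],[0,-8.5,0,-5.3,0,0,0]]]}}

```text
clock: 9.52
position: [656.9, 90.2, 121.2]
ee_rot: [-0.008, 0.874, 0.004, 0.486]
contact_force: [-0.1, -0.2, 0.6]
gripper_width: 0.4
grasp_force: 0.0
```

{"fn": "servo_tool", "kwargs": {"rows": [[[0,-1.7,0,-1.1,0,0,0],[0,-3.4,0,-2.1,0,0,0],[0,-3.4,0,-2.1,0,0,0]]]}}

```text
clock: 9.9
position: [656.9, 90.2, 124.8]
ee_rot: [-0.008, 0.874, 0.004, 0.486]
contact_force: [-0.0, -0.8, 0.3]
gripper_width: -0.1
grasp_force: 0.0
```

{"fn": "servo_tool", "kwargs": {"rows": [[[0,-1.7,0,-1.1,0,0,0],[0,-3.4,0,-2.1,0,0,0],[0,-3.4,0,-2.1,0,0,0]]]}}

```text
clock: 10.28
position: [656.4, 90.4, 128.1]
ee_rot: [-0.008, 0.874, 0.004, 0.485]
contact_force: [-0.6, 0.2, -1.5]
gripper_width: 0.1
grasp_force: 0.6
```

{"fn": "servo_tool", "kwargs": {"rows": [[[0,-0.9,0,-0.5,0,0,0],[0,-1.7,0,-1.1,0,0,0],[0,-1.7,0,-1.1,0,0,0]]]}}

```text
clock: 10.65
position: [655.6, 90.4, 128.9]
ee_rot: [-0.008, 0.875, 0.004, 0.484]
contact_force: [-0.2, 0.0, -5.9]
gripper_width: 0.1
grasp_force: 2.6
```

{"fn": "servo_tool", "kwargs": {"rows": [[[0,-0.9,0,-0.5,0,0,0],[0,-1.7,0,-1.1,0,0,0],[0,-1.7,0,-1.1,0,0,0]]]}}

```text
clock: 11.02
position: [655.8, 90.4, 131.6]
ee_rot: [-0.008, 0.875, 0.004, 0.484]
contact_force: [-2.4, -0.1, -7.2]
gripper_width: -0.0
grasp_force: 3.4
```

```bash
python3 - <<'E'
from kin import *
print(arm.read_state()["contact_force"],arm.read_state()["wrist_torque"])
S,T=arm.get_image("side"),arm.get_image("top")
for n,im,z in(("side",S,(200,80,320,210)),("top",T,(165,100,275,240))):
    x0,y0,x1,y1=z; c=im[y0:y1,x0:x1]
    r=cv2.resize(c,(390,420),interpolation=2); cv2.imwrite(f"pics/_{n}.png",r[:,:,::-1])
cv2.imwrite("pics/lift.png",np.hstack([cv2.imread("pics/_side.png"),cv2.imread("pics/_top.png")]))
E
```

```text
[-2.38180317 -0.14079895 -7.16359154] [0.0087611  3.65316757 0.08755174]
```

View pics/lift.png

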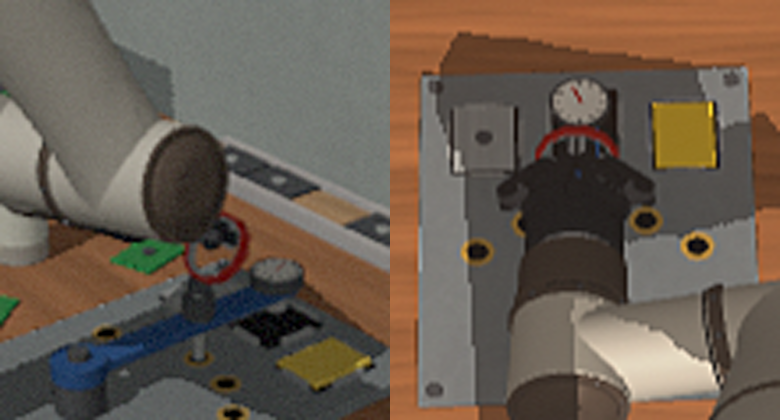

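The finger is through the ring and taking about 7 N, so the pin has begun to rise by roughly 3 mm. I'll lift about 12 mm more.

{"fn": "servo_tool", "kwargs": {"rows": [[[0,-1.7,0,-1.1,0,0,0],[0,-3.4,0,-2.1,0,0,0],[0,-5.1,0,-3.2,0,0,0],[0,-6.8,0,-4.2,0,0,0],[0,-8.5,0,-5.3,0,0,0],[0,-10.2,0,-6.4,0,0,0],[0,-10.2,0,-6.4,0,0,0]]]}}

```text
clock: 12.0
position: [656.0, 90.4, 144.2]
ee_rot: [-0.008, 0.875, 0.004, 0.485]
contact_force: [-5.3, 0.2, -6.7]
gripper_width: -0.2
grasp_force: 4.5
```

```bash
cat >> kin.py <<'E'
def ringtop(n,box):
    "extents of the red ring mask"
    b,m=blobs(arm.get_image(n),(0,120,60),(8,255,255),box); ys,xs=np.nonzero(m)
    return xs.min()+box[0],xs.max()+box[0],ys.min()+box[1],ys.max()+box[1]
E
python3 - <<'E'
from kin import *
I=cv2.imread("pics/side0.png")[:,:,::-1].copy()
b,m=blobs(I,(0,120,60),(8,255,255),(240,130,300,180)); ys,xs=np.nonzero(m); print("before",xs.min()+240,xs.max()+240,ys.min()+130,ys.max()+130)
print(ringtop("side",(240,130,300,180)))
for l in(0,10,15,20): print(l,proj("side",target(.003,0,0,0,l)[0]))
s=arm.read_state(); print(s["contact_force"],s["position"],s["joints"])
E
```

```text
before 256 276 146 168
(np.int64(256), np.int64(276), np.int64(142), np.int64(163))
0 [266.93375172 156.72376326]
10 [266.95376027 153.76627728]
15 [266.96382257 152.27895695]
20 [266.97392386 150.78587408]
[-6.60128189 -0.02637215 -6.48385936] [656.00498859  90.35676381 144.19833091] [-0.16306357  0.37010488 -0.63557116 -2.79397124 -0.46430152  1.35503086]
```

The ring has risen about 15 mm. Next is the swing.

```bash
cat >> kin.py <<'E'
def swing(angs,dz=None,s=None):
    "rows turning the tool about the pivot"
    s=s or arm.read_state(); p,R=s["position"],Ro.from_quat(s["ee_rot"])
    for i,a in enumerate(angs):
        M=Ro.from_euler("z",a); t=PIV+M.apply(p-PIV)+[0,0,dz[i] if dz is not None else 0]
        print([0]+[round(float(x),1) for x in R.inv().apply(t-p)]+[round(float(x),3) for x in (R.inv()*M*R).as_rotvec()])
E
python3 - <<'E'
from kin import *
swing(np.r_[np.linspace(.038,.381,9),.381])
E
```

```text
[0, 0.1, 6.9, -0.1, -0.032, -0.0, -0.02]
[0, 0.3, 14.7, -0.5, -0.069, -0.0, -0.043]
[0, 0.7, 22.4, -1.1, -0.105, -0.0, -0.066]
[0, 1.3, 30.1, -2.1, -0.141, -0.0, -0.088]
[0, 2.0, 37.8, -3.3, -0.178, -0.0, -0.111]
[0, 3.0, 45.4, -4.8, -0.214, -0.0, -0.134]
[0, 4.1, 52.9, -6.6, -0.25, -0.0, -0.156]
[0, 5.3, 60.3, -8.6, -0.287, -0.0, -0.179]
[0, 6.8, 67.6, -11.0, -0.323, -0.0, -0.202]
[0, 6.8, 67.6, -11.0, -0.323, -0.0, -0.202]
```

{"fn": "servo_tool", "kwargs": {"rows": [[[0,0,3,0,-0.014,0,-0.009],[0,0.1,6.9,-0.1,-0.032,0,-0.02],[0,0.3,14.7,-0.5,-0.069,0,-0.043],[0,0.7,22.4,-1.1,-0.105,0,-0.066],[0,1.3,30.1,-2.1,-0.141,0,-0.088],[0,2.0,37.8,-3.3,-0.178,0,-0.111],[0,2.0,37.8,-3.3,-0.178,0,-0.111]]]}}

```text
clock: 12.92
position: [651.8, 128.3, 144.6]
ee_rot: [-0.101, 0.868, 0.055, 0.482]
contact_force: [-4.7, -0.7, -7.1]
gripper_width: 0.0
grasp_force: 4.4
```

```bash
python3 - <<'E'
from kin import *
s=arm.read_state(); print(s["contact_force"],s["position"],s["joints"])
print(ringtop("side",(230,120,310,190)))
for l in(10,15,20): print(l,proj("side",target(.21,0,0,0,l)[0]))
T=arm.get_image("top"); b,m=blobs(T,(0,120,60),(8,255,255),(160,115,260,170)); 
for c,st in b: print(c,st)
# dial (white) blob
h=cv2.cvtColor(T[100:170,170:260],cv2.COLOR_RGB2HSV); cv2.imwrite("pics/_t.png",T[:,:,::-1])
a0=Ro.from_quat(s["ee_rot"]).as_matrix()[:,2]; print("tool yaw",np.arctan2(a0[1],a0[0])-YAW, "tcp th",np.arctan2(*(s["position"]-PIV)[[1,0]])-YAW)
E
```

```text
[-4.70112115 -0.67873387 -7.12692024] [651.80391661 128.28480568 144.63639789] [-0.07987805  0.35202837 -0.4541739  -2.2725415  -0.34422535  0.90044008]
(np.int64(246), np.int64(269), np.int64(126), np.int64(160))
10 [259.10480359 150.43720003]
15 [259.09976732 148.96599235]
20 [259.09471183 147.48917078]
[203.7804878  145.79268293] [194 141  23  15  82]
tool yaw 0.21488761582644259 tcp th 0.21280683339074194
```

```bash
python3 - <<'E'
from kin import *
swing([.03,.07,.11,.145,.171])
E
```

```text
[0, 0.0, 5.5, -0.1, -0.025, -0.0, -0.016]
[0, 0.2, 12.7, -0.4, -0.059, -0.0, -0.037]
[0, 0.5, 20.0, -0.9, -0.093, -0.0, -0.058]
[0, 1.0, 26.3, -1.6, -0.123, -0.0, -0.077]
[0, 1.3, 31.0, -2.2, -0.145, -0.0, -0.09]
```

{"fn": "servo_tool", "kwargs": {"rows": [[[0,0,5.5,-0.1,-0.025,0,-0.016],[0,0.2,12.7,-0.4,-0.059,0,-0.037],[0,0.5,20.0,-0.9,-0.093,0,-0.058],[0,1.0,26.3,-1.6,-0.123,0,-0.077],[0,1.3,31,-2.2,-0.145,0,-0.09],[0,1.3,31,-2.2,-0.145,0,-0.09]]]}}

```text
clock: 13.78
position: [642.4, 158.4, 145.0]
ee_rot: [-0.174, 0.857, 0.097, 0.476]
contact_force: [-4.3, -0.6, -7.0]
gripper_width: 0.1
grasp_force: 4.3
```

```bash
python3 - <<'E'
from kin import *
s=arm.read_state(); print(s["contact_force"],s["position"],s["joints"])
a0=Ro.from_quat(s["ee_rot"]).as_matrix()[:,2]; print("tool yaw",np.arctan2(a0[1],a0[0])-YAW, "tcp th",np.arctan2(*(s["position"]-PIV)[[1,0]])-YAW)
S,T=arm.get_image("side"),arm.get_image("top")
# white dial centroid, before and now (top view, height ~79)
for nm,im in(("before",cv2.imread("pics/top0.png")[:,:,::-1].copy()),("now",T)):
    h=cv2.cvtColor(im,cv2.COLOR_RGB2HSV); m=cv2.inRange(h,(0,0,165),(180,40,255)); m[:115]=0;m[165:]=0;m[:,:175]=0;m[:,262:]=0
    n,_,st,c=cv2.connectedComponentsWithStats(m)
    for i in range(1,n):
        if st[i][4]>30:
            X=onz("top",c[i],79); print(nm,c[i],st[i],X,np.hypot(*(X-PIV)[:2]),np.arctan2(*(X-PIV)[[1,0]])-YAW)
for n,im,z in(("side",S,(190,90,320,220)),("top",T,(165,100,275,240))):
    x0,y0,x1,y1=z; r=cv2.resize(im[y0:y1,x0:x1],(390,420),interpolation=2); cv2.imwrite(f"pics/_{n}.png",r[:,:,::-1])
cv2.imwrite("pics/sw.png",np.hstack([cv2.imread("pics/_side.png"),cv2.imread("pics/_top.png")]))
E
```

```text
[-4.33731183 -0.6304865  -7.00164655] [642.43255648 158.38959408 144.95310994] [ 0.01098253  0.34469783 -0.37252234 -1.92365807 -0.35117768  0.58645916]
tool yaw 0.38707563328824657 tcp th 0.38603020814887096
before [218.66315789 131.46315789] [211 127  15  10  95] [720.63548669  89.07755003  79.        ] 246.2412010146739 -0.0068873179621132645
```

View pics/sw.png

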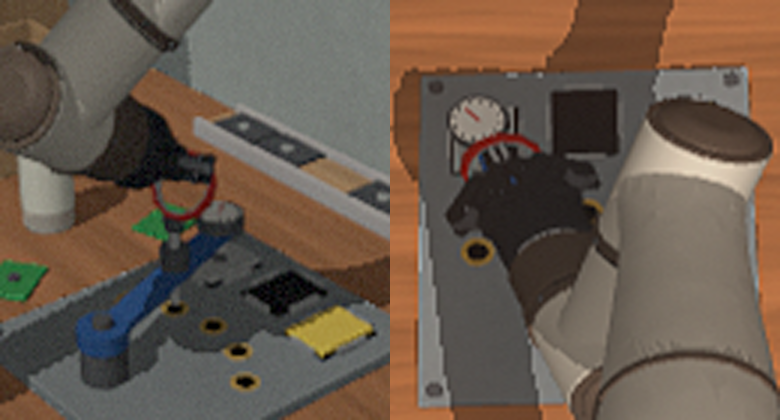

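In the side view the pin stands just over the ±22° hole (crop 175,305), and in the top view the dial is over the riveted plate. I'll lower slowly and watch the load to confirm the pin drops.

{"fn": "servo_tool", "kwargs": {"rows": [[[0,1.7,0,1.1,0,0,0],[0,3.4,0,2.1,0,0,0],[0,5.1,0,3.2,0,0,0],[0,6.8,0,4.2,0,0,0],[0,8.5,0,5.3,0,0,0],[0,8.5,0,5.3,0,0,0]]]}}

```text
clock: 14.62
position: [642.7, 157.4, 134.4]
ee_rot: [-0.173, 0.857, 0.096, 0.476]
contact_force: [-3.8, 0.0, -6.8]
gripper_width: -0.2
grasp_force: 4.1
```

It's still loaded at about 6 mm of lift, below the 10 mm plate level, so the pin is entering the hole. I'll lower on until it's free, with the finger centred in the ring.

{"fn": "servo_tool", "kwargs": {"rows": [[[0,1.7,0,1.1,0,0,0],[0,3.4,0,2.1,0,0,0],[0,5.1,0,3.2,0,0,0],[0,6.8,0,4.2,0,0,0],[0,6.8,0,4.2,0,0,0]]]}}

```text
clock: 15.25
position: [643.7, 157.9, 128.2]
ee_rot: [-0.173, 0.856, 0.096, 0.477]
contact_force: [-5.2, -1.2, -2.3]
gripper_width: -0.2
grasp_force: 2.6
```

```bash
python3 - <<'E'
from kin import *
s=arm.read_state(); print(s["contact_force"],s["position"]); 
delta(*tgt(.384,24,0,0,0,32)); delta(*tgt(.384,-75,0,0,0,32))
E
```

```text
[-5.18380108 -1.21909414 -2.33922349] [643.72564869 157.87872911 128.22128067]
shift [15.   0.6  8. ] turn [0.001 0.005 0.001]
shift [ 14.5   0.7 -91. ] turn [0.001 0.005 0.001]
```

{"fn": "servo_tool", "kwargs": {"rows": [[[0,4,0,1,0,0,0],[0,8,0.3,2,0,0,0],[0,12,0.6,3,0,0,0],[0,15,0.6,3,0,0,0],[0,15,0.6,3,0,0,0]]]}}

```text
clock: 15.88
position: [637.4, 155.8, 112.0]
ee_rot: [-0.173, 0.857, 0.096, 0.476]
contact_force: [-0.1, 0.3, 0.7]
gripper_width: 0.1
grasp_force: 0.0
```

```bash
python3 - <<'E'
from kin import *
s=arm.read_state(); print(s["contact_force"],s["position"]); 
delta(*tgt(.384,20,0,0,0,32)); 
delta(*tgt(.384,-90,0,0,0,32))
print(ringtop("side",(220,128,275,190)), [proj("side",target(.384,0,0,0,l)[0]) for l in(0,10)])
S=arm.get_image("side"); b,m=blobs(S,(0,120,60),(8,255,255),(225,128,270,190))
for c,st in b: print(c,st)
E
```

```text
[-0.08872314  0.32717303  0.65348369] [637.41796912 155.84014809 111.98231584]
shift [-2.3  0.   1.1] turn [0.    0.001 0.   ]
shift [-2.500e+00  1.000e-01 -1.089e+02] turn [0.    0.001 0.   ]
(np.int64(232), np.int64(262), np.int64(141), np.int64(162)) [array([251.621258  , 151.19873113]), array([251.58314457, 148.29432945])]
[254.92857143 143.57142857] [246 141  16   9  28]
[253.42857143 158.85714286] [242 151  21  13  49]
```

The ring is unloaded, and its mask (rows 141–163, centre about 152) matches the pin-home prediction of 151.2. I'll withdraw along the finger.

{"fn": "servo_tool", "kwargs": {"rows": [[[0,-2,0,-10,0,0,0],[0,-2,0,-20,0,0,0],[0,-2,0,-35,0,0,0],[0,-2,0,-50,0,0,0],[0,-2,0,-70,0,0,0],[0,-20,0,-95,0,0,0],[0,-55,0,-115,0,0,0],[0,-95,0,-125,0,0,0],[0,-130,0,-130,0,0,0],[0,-130,0,-130,0,0,0]]]}}

```text
clock: 17.23
position: [604.2, 121.9, 282.7]
ee_rot: [-0.182, 0.848, 0.115, 0.484]
contact_force: [0.0, 0.2, -1.1]
gripper_width: 0.1
grasp_force: 0.0
```

```bash
python3 - <<'E'
from kin import *
s=arm.read_state(); print(s["contact_force"],s["position"],s["joints"])
S,T=arm.get_image("side"),arm.get_image("top")
for n,im,z in(("side",S,(190,90,320,220)),("top",T,(165,100,275,240))):
    x0,y0,x1,y1=z; r=cv2.resize(im[y0:y1,x0:x1],(390,420),interpolation=2); cv2.imwrite(f"pics/_{n}.png",r[:,:,::-1])
cv2.imwrite("pics/fin.png",np.hstack([cv2.imread("pics/_side.png"),cv2.imread("pics/_top.png")]))
E
```

```text
[ 3.09494765e-04  1.64437347e-01 -1.07666462e+00] [604.22258394 121.85840563 282.7136506 ] [ 0.29962959  0.05224697 -0.38283312 -0.90132617 -0.16025442 -0.6241632 ]
```

View pics/fin.png

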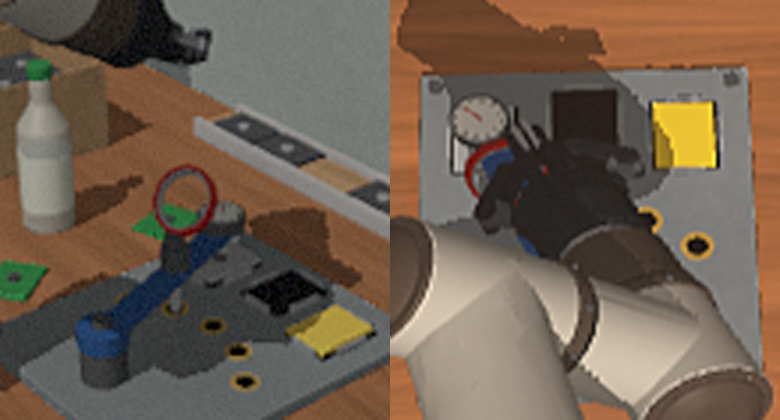

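The final view shows the pin in the left ±22° hole and the dial over the riveted plate. The ring centre is at about (251.7, 151.6) against a pin-home prediction of (251.6, 151.2). The gripper is well clear and nothing else has moved, so I'm handing in.

```bash
python3 -c "
from bench import arm
print(arm.job_done())"
```

```text
the job is handed in; nothing more can be done
None
```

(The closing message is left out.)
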